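# Bring the matching spice jar to the front of the carousel

## Robot

A 6-joint arm with a two-finger parallel gripper is mounted at the origin on the work surface. World frame = base frame: x ahead of the robot, y to its left, z up, the work surface at z = 0. Lengths are in mm, angles in degrees, forces in N, time in s.
With the tool pointing down it reaches from about 300 to 850 mm from the base axis. Payload 5.4 kg.
Tool frame: the origin (TCP) lies midway between the tips of the shut fingers; the grasp point (between the pads) lies pinch_z behind it (pinch_z is the distance from the TCP to the grasp point, in mm); y points along the fingers, z is the direction in which the jaws open and shut, and the axes are right-handed (so a half turn about y gives the same grasp; the last joint's range is limited). The gripper opens to 85 mm and grips with 20 to 120 N. Pads are 22 mm wide; open, the fingers measure 114 mm over their backs; the gripper's body (76 mm by 85 mm) begins 54 mm behind the grasp point. The pads swing forward as they close: fully open they stand 13 mm farther back than shut.
Start: joints at [54.311, 9.076, 91.501, -0, 79.423, -12.038], TCP at [230.684, 526.679, 231.299] pointing down, gripper open.
Joint ranges: [-166.64, 166.64], [-54.1, 131.32], [10.49, 154.53], [-73.88, 253.88], [9.74, 151.15], [-171.62, 171.62]. Speed limits (degrees/s): [147.25, 147.25, 180, 180, 180, 180].

## Interface

Orientations are given as a 3x3 rotation matrix whose columns are the frame's x, y, z axes.
In Python, from bench import get_obs, capture, close_job, pinch_z gives the robot as it stands. The module is installed in compiled form; this text tells all that it offers.
- The arm moves only by the tool move_arm, never from a script. Its arguments are lists of equal length, an entry for each row: "rotation": the turn, a rotation vector about the tool's x, y, z in degrees, a list of three; "dp": the shift along the tool's x, y, z in m, a list of three; "gripper": the finger opening in m, from 0 to 0.0854. In form: {"rotation": [[wx, wy, wz], ...], "dp": [[tx, ty, tz], ...], "gripper": [gripper, ...]}. A call has 1 to 12 rows; each row shifts and turns the commanded pose from where the row before left it, along the tool's axes as they then stand; what a row does not reach is not made up. A row lasts 1/8 s, in which the tool goes at most 62.5 mm and 10.7 degrees, less where a joint would pass 70% of its speed; a pose out of reach is approached as far as the arm can. A call is refused whole if a number of a shift passes 0.0625 or a number of a turn 10.7, either way. A call with a gripper value outside its range is refused whole. The fingers move at their own pace and stop on an object; the grip force is fixed at half the most. Time passes only in rows, so rows that do not move let the fingers close. It gives the time, the measured TCP pose, the force and the opening at its end, in the units of the state.
- get_obs(): the state, without advancing time (a new reading comes with each control period).
- capture(name): name is "side" or "top"; returns a dict with "pixels" (400x640x3 uint8, red, green, blue), "fx", "fy", "cx", "cy" (pixels), "position" and "orientation" of the camera in the world. Camera axes: x right, y up, looking along -z (the intrinsics and any distortion apply to the point x, -y, -z); pixel columns grow to the right and rows downward; lengths in mm; the calibration is good to about 2 mm. A picture is of the moment at which its call begins. There is no depth.
- close_job(): hands the job in, once; it reports no verdict.
The state is a dict: "time": time; "q": joint angles; "qd": joint speeds; "joint_torque": joint torques, N m; "tool_pos": TCP position; "eef_rot": TCP orientation; "contact_force": force on the tool from outside, world axes, zero at the start; "ft_torque": the same for the moment, N m; "grip_width": finger opening in mm.
Only numpy, scipy, OpenCV 4.12 (cv2) and the standard library are available. Lean on these libraries where they do the work, as an engineer would, in place of code of your own. Each camera call takes 0.05 s, during which the arm holds its last target.

## Task

An empty refill jar has been set out on the round cork coaster. Turn the spice carousel until the jar of the same shape stands squarely at the front, in line with the tongue on its base, and finish while still holding the carousel with the gripper so that it stays still; do not let go. Leave everything else on the table where it is.

Things in the scene. Friction and masses are not known exactly. Their poses are not given: they have to be found in the camera images.
- stand: Fixed dark steel base of the spice carousel: a disc 210 mm across and 14 mm high, with a flat tongue 26 mm wide and 12 mm high that sticks out horizontally on its front side (its own -x), reaching 173 mm from the centre. Origin: centre of the underside, on the vertical turning axis. z up.
- carousel: Wooden turntable 250 mm across, its deck 28 mm above the table, turning about the vertical with light friction (0.05 N m), no spring or detents, up to a full turn either way. Four jars are fixed on it: flask at its own -x, tall +y, squat +x, square -y; highest jar top 143 mm above the table. Its own x starts within 66 degrees of the stand's x. Origin: on the axis, 16 mm above the table.
- handle (a point): Middle of the wooden bar handle on top of the carousel's centre post (20 mm thick), on the turning axis, 190 mm above the table. The bar is 70 mm long along the carousel's y, 18 mm thick along its x, and 34 mm high, from 170 to 204 mm above the table; a half turn looks the same.
- tall_jar (a point): Tall slim round ceramic jar with a wooden lid, clipped firmly onto the carousel 84 mm from its axis; this point is the centre of the top of its lid. 42 mm across, 115 mm high.
- squat_jar (a point): Squat wide round ceramic jar with a wooden lid, clipped firmly onto the carousel 84 mm from its axis; this point is the centre of the top of its lid. 68 mm across, 60 mm high.
- square_jar (a point): Square ceramic jar with a wooden lid, clipped firmly onto the carousel 84 mm from its axis; this point is the centre of the top of its lid. 50 by 50 mm, 85 mm high.
- flask_jar (a point): Round-bodied flask with a narrow neck, ceramic jar with a wooden lid, clipped firmly onto the carousel 84 mm from its axis; this point is the centre of the top of its lid. 54 mm across, 102 mm high; there is no refill jar of this shape.
- front_spot (a point): Fixed point of the stand on the line from the axis to the tongue, 84 mm from the axis, 28 mm above the table: the foot of the jar that faces front stands here.
- tongue_tip (a point): Tip of the stand's tongue, 173 mm from the axis, 12 mm above the table: it points to the front of the carousel.
- coaster: Round cork coaster, 100 mm across, 8 mm thick, fixed; one refill jar stands at its centre. Origin: centre of the underside.
- board: Dark wooden board 120 by 200 mm (own x, y), 8 mm thick, fixed; the other two refill jars stand on it. Origin: centre of the underside.
- refill_tall: Loose empty jar, same shape as the tall slim round jar on the carousel (42 mm across, 115 mm high). On the coaster or the board. Origin: centre of the underside.
- refill_squat: Loose empty jar, same shape as the squat wide jar on the carousel (68 mm across, 60 mm high). On the coaster or the board. Origin: centre of the underside.
- refill_square: Loose empty jar, same shape as the square jar on the carousel (50 by 50 mm, 85 mm high). On the coaster or the board. Origin: centre of the underside.
- mug: Bystander: blue mug, 80 mm across, 90 mm high. Origin: centre of the underside.
- mill: Bystander: dark wooden pepper mill, 54 mm across, 165 mm high. Origin: centre of the underside.
- spoon: Bystander: steel spoon with a wooden handle, lying on the table, 170 mm long along its own x.
- bowl: Bystander: small white bowl, 110 mm across, 45 mm high. Origin: centre of the underside.
- tin: Bystander: tin, 72 mm across, 100 mm high. Origin: centre of the underside.
- phone: Bystander: black cordless handset lying on its back, 150 by 48 by 22 mm, long along its own x. Origin: centre of the underside.
Not all that is in view belongs to the job. Leave any blue or orange look-alike of the refill_squat alone. What is shaped like the refill_tall but red is not meant.

How it is judged (in metres and radians):
At the end, for the whole second after the job is handed in: The carousel's jar of the same shape as the refill jar on the coaster stands within 12 mm (about 8 degrees) of the front spot, the turntable is still (under 0.1 rad/s), and the gripper's fingers are holding the carousel with more than 2 N (((horizontal distance between refill_tall and coaster below 0.03 m and horizontal distance between tall_jar and front_spot below 0.012 m) or (horizontal distance between refill_squat and coaster below 0.03 m and horizontal distance between squat_jar and front_spot below 0.012 m) or (horizontal distance between refill_square and coaster below 0.03 m and horizontal distance between square_jar and front_spot below 0.012 m)) and contact force between the fingers and carousel above 2 N and angular speed of carousel below 0.1 rad/s); the arm keeps its last pose, push and grip.
It fails at once if a refill jar or a bystander is moved by more than 20 mm (distance of any of mug, mill, spoon, bowl, tin, phone, refill_tall, refill_squat, refill_square from where it was at the start of the episode above 0.02 m).
It also fails if it takes over 64 s, if anything falls off the work surface, if the arm or the gripper's body presses on something with over 40 N, if the wrist force passes 120 N, or if a joint passes its speed limit or range.

## Working session

There is one attempt and no reset: what is moved stays moved. The work goes in short steps, Python scripts to look and compute and a tool call to move; the robot and the scene stay as the last step left them, time stands still between calls to the robot, and variables do not carry over. Pictures are saved under pics/ and viewed, and the job is handed in when it is done.

Besides the shell and the picture viewer there is one more tool, called after "Request:" by a JSON object that holds its "name" and its "arguments". move_arm: Moves the arm, as the interface text tells. Its arguments: {"type":"object","properties":{"rotation":{"type":"array"},"dp":{"type":"array"},"gripper":{"type":"array"}},"required":["rotation","dp","gripper"]}

```bash
mkdir -p pics; python3 - <<'E'
from bench import get_obs, capture, pinch_z
import cv2, json, numpy as np
print(pinch_z)
o=get_obs(); print({k:np.round(v,3).tolist() for k,v in o.items()})
for n in("side","top"):
    c=capture(n); cv2.imwrite(f"pics/{n}0.png",c["pixels"][:,:,::-1])
    print(n,{k:np.round(v,4).tolist() for k,v in c.items() if k!="pixels"})
    np.savez(f"{n}0.npz",**c)
E
```

```text
18.700000000000003
{'time': 0.0, 'q': [54.31, 9.115, 91.574, -0.001, 79.424, -12.038], 'qd': [-0.08, -0.054, 0.07, -0.112, 0.033, 0.011], 'joint_torque': [0.0, -39.602, -33.142, -0.0, 0.009, -0.0], 'tool_pos': [230.337, 526.173, 230.279], 'eef_rot': [[0.916, -0.001, 0.401], [-0.401, -0.002, 0.916], [-0.0, -1.0, -0.002]], 'contact_force': [0.053, 0.361, 0.788], 'ft_torque': [0.031, -0.016, 0.015], 'grip_width': 85.429}
side {'fx': 400.8053, 'fy': 400.8053, 'cx': 320.2557, 'cy': 206.0925, 'position': [386.9456, -966.5546, 694.0602], 'orientation': [[0.9847, 0.0818, -0.1542], [-0.1745, 0.478, -0.8609], [0.0033, 0.8746, 0.4849]]}
top {'fx': 373.7879, 'fy': 373.7879, 'cx': 311.067, 'cy': 192.9037, 'position': [387.4725, 1.8381, 1336.3301], 'orientation': [[-0.0006, 0.9881, -0.1538], [-0.9999, 0.0012, 0.0115], [0.0116, 0.1538, 0.988]]}
```

View pics/side0.png

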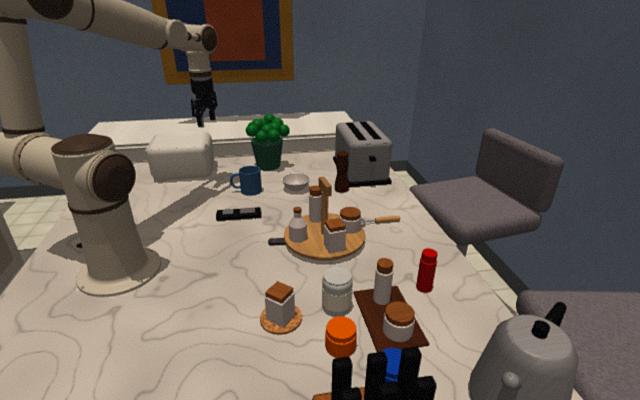

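View pics/top0.png

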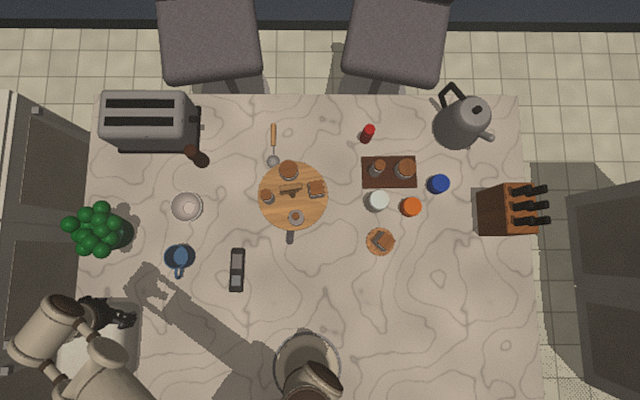

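The side view shows the coaster at (281,318) with a square-bodied jar on it, and the board at (390,315) with a tall and a squat jar. In the top view the carousel is at (292,195), with the tongue pointing down at (290,237). I'll crop closer to confirm which jar is which.

```bash
python3 - <<'E'
import cv2,numpy as np
s=cv2.imread("pics/side0.png");t=cv2.imread("pics/top0.png")
a=cv2.resize(s[170:350,225:445],None,fx=3,fy=3,interpolation=cv2.INTER_CUBIC)
b=cv2.resize(t[145:255,245:345],None,fx=5,fy=5,interpolation=cv2.INTER_CUBIC)
c=cv2.resize(t[215:265,350:410],None,fx=8,fy=8,interpolation=cv2.INTER_CUBIC)
cv2.imwrite("pics/s_crop.png",a);cv2.imwrite("pics/t_crop.png",b)
cv2.imwrite("pics/c_crop.png",c)
E
```

```text
(no output)
```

View pics/s_crop.png

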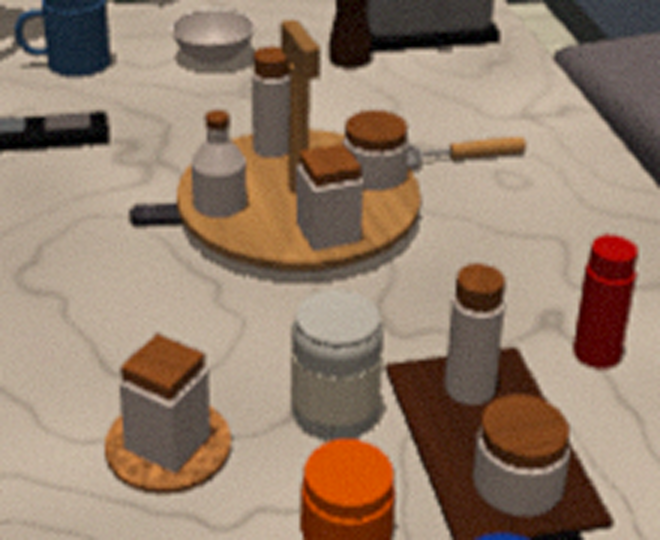

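View pics/t_crop.png

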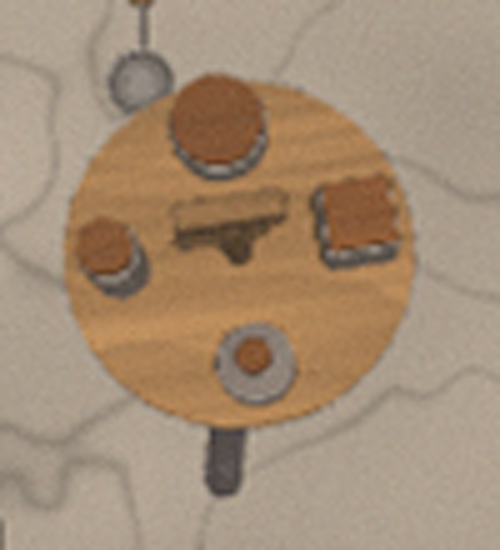

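The crops confirm it: the jar on the coaster is square (side 280,303). That makes the target the carousel's square jar (side 335,235 / top 317,188), and not the flask, tall or squat. Next I'll measure the axis, tongue, lids and handle.

```bash
cat > h.py <<'E'
import numpy as np,cv2
def ray(c,u,v):
    d=np.array([(u-c["cx"])/c["fx"],-(v-c["cy"])/c["fy"],-1.0])
    return c["position"],c["orientation"]@d
def onz(c,u,v,z):
    p,d=ray(c,u,v); return p+d*(z-p[2])/d[2]
def proj(c,P):
    q=c["orientation"].T@(np.asarray(P,float)-c["position"]); return c["cx"]+c["fx"]*q[0]/-q[2], c["cy"]-c["fy"]*q[1]/-q[2]
E
python3 - <<'E'
from h import *
c=dict(np.load("top0.npz"));im=c["pixels"]
hsv=cv2.cvtColor(im,cv2.COLOR_RGB2HSV)
def f(x,y): return 245+(x+.5)/5-.5,145+(y+.5)/5-.5
# deck ellipse by colour mask
sub=np.zeros(im.shape[:2],np.uint8); sub[150:245,250:340]=1
m=((hsv[...,0]<25)&(hsv[...,1]>90)&(sub>0)).astype(np.uint8)*255
m=cv2.morphologyEx(m,cv2.MORPH_OPEN,np.ones((3,3)))
k,_=cv2.findContours(m,cv2.RETR_EXTERNAL,cv2.CHAIN_APPROX_NONE)
k=max(k,key=cv2.contourArea); 
P=np.array([onz(c,u,v,28)[:2] for u,v in cv2.convexHull(k)[:,0]])
(ctr,r)=cv2.minEnclosingCircle(P.astype(np.float32)); print("deck",ctr,r)
A=np.c_[2*P,np.ones(len(P))];s=np.linalg.lstsq(A,(P**2).sum(1),rcond=None)[0];print("lsq",s[:2],np.sqrt(s[2]+s[:2]@s[:2]))
for n,(x,y),z in [("tall",(109,248),143),("squat",(218,120),88),("square",(360,212),113),("flask",(254,355),130),("tongue tip",(222,494),12),("tongueL",(209,460),12),("tongueR",(241,460),12),("handleL",(173,214),204),("handleR",(286,200),204),("hbar1",(172,203),204),("hbar2",(286,190),204),("hbar3",(287,212),204),("hbar4",(174,230),204)]:
    p=onz(c,*f(x,y),z);d=p[:2]-s[:2]; print(n,p[:2].round(1),np.hypot(*d).round(1),np.degrees(np.arctan2(d[1],d[0])).round(1))
E
```

```text
deck (586.3800659179688, 54.154537200927734) 126.85543823242188
lsq [584.47689411  52.64766763] 123.83397119855627
tall [568.9 132. ] 80.9 101.1
squat [665.7  65.3] 82.2 8.8
square [597.8 -30.8] 84.5 -80.9
flask [500.9  38.5] 84.7 -170.4
tongue tip [414.2  64. ] 170.6 176.2
tongueL [437.9  73.3] 148.0 172.0
tongueR [437.9  50.8] 146.6 -179.3
handleL [580.7  86.5] 34.0 96.3
handleR [589.6  17.1] 35.9 -81.8
hbar1 [587.6  87.2] 34.7 84.8
hbar2 [595.8  17.1] 37.3 -72.3
hbar3 [582.1  16.5] 36.2 -93.8
hbar4 [570.8  85.7] 35.8 112.5
```

The axis is at about (584, 52) and the carousel yaw is about 9.5°. The tongue points at 176°, and the square jar stands at about -81°, so the carousel needs about -103° (clockwise from above). Gripping with the jaw at 9.5° takes q6 from about -4° to 99°, which is in range. First I'll move over the handle.

Request:
{"name": "move_arm", "arguments": {"rotation": [[0, 0, 0], [0, 0, 0], [0, 0, 0], [0, 0, 0], [0, 0, 0], [0, 0, 0], [0, 0, 0], [0, 0, 0], [0, 0, 0], [0, 0, 0], [0, 0, 0], [0, 0, 0]], "dp": [[0.043, -0.005, -0.024], [0.043, -0.005, -0.024], [0.043, -0.005, -0.024], [0.043, 0, -0.024], [0.043, 0, -0.024], [0.043, 0, -0.024], [0.043, 0, -0.024], [0.043, 0, -0.024], [0.043, 0, -0.024], [0.043, 0, -0.024], [0.043, 0, -0.024], [0.04, 0, -0.024]], "gripper": [0.0854, 0.0854, 0.0854, 0.0854, 0.0854, 0.0854, 0.0854, 0.0854, 0.0854, 0.0854, 0.0854, 0.0854]}}

```text
time: 1.6
tool_pos: [585.6, 55.6, 245.7]
eef_rot: [[0.916, -0.001, 0.402], [-0.402, 0.0, 0.916], [-0.001, -1.0, -0.0]]
contact_force: [-0.2, -0.1, -0.3]
grip_width: 85.4
```

Request:
{"name": "move_arm", "arguments": {"rotation": [[0, 9.5, 0], [0, 9.5, 0], [0, 9.5, 0], [0, 9.5, 0], [0, 9.5, 0], [0, 9.5, 0], [0, 0, 0]], "dp": [[0, 0, 0], [0, 0, 0], [0, 0, 0], [0, 0, 0], [0, 0, 0], [0, 0, 0], [0, 0, 0]], "gripper": [0.0854, 0.0854, 0.0854, 0.0854, 0.0854, 0.0854, 0.0854]}}

```text
time: 2.48
tool_pos: [584.8, 57.1, 245.8]
eef_rot: [[0.164, -0.001, 0.986], [-0.986, 0.0, 0.164], [-0.0, -1.0, -0.001]]
contact_force: [-0.4, -0.1, -0.1]
grip_width: 85.1
```

Request:
{"name": "move_arm", "arguments": {"rotation": [[0, 0, 0], [0, 0, 0]], "dp": [[0.005, 0.01, 0], [0, 0.01, 0]], "gripper": [0.0854, 0.0854]}}

```text
time: 2.72
tool_pos: [585.7, 51.7, 225.2]
eef_rot: [[0.163, -0.001, 0.987], [-0.987, -0.0, 0.163], [-0.0, -1.0, -0.001]]
contact_force: [0.2, 0.8, 0.4]
grip_width: 85.3
```

```bash
python3 - <<'E'
from h import *
from bench import *
print(get_obs()["tool_pos"])
c=capture("side");np.savez("side1.npz",**c);im=c["pixels"][:,:,::-1]
print("proj handle corners",[np.round(proj(c,[584+a*.986-b*.164,52+a*.164+b*.986,z])) for a,b,z in [(9,35,204),(9,-35,204),(-9,-35,204),(-9,-35,170)]], proj(c,get_obs()["tool_pos"]))
cv2.imwrite("pics/side1.png",cv2.resize(im[110:270,240:420],None,fx=4,fy=3.75,interpolation=cv2.INTER_CUBIC))
c=capture("top");np.savez("top1.npz",**c);im=c["pixels"][:,:,::-1]
cv2.imwrite("pics/top1.png",cv2.resize(im[145:255,235:345],None,fx=5,fy=5,interpolation=cv2.INTER_CUBIC))
E
```

```text
[585.66907514  51.73562343 225.18466895]
proj handle corners [array([324., 175.]), array([333., 185.]), array([327., 186.]), array([327., 196.])] (np.float64(325.7244661558129), np.float64(173.84363828454758))
```

View pics/side1.png

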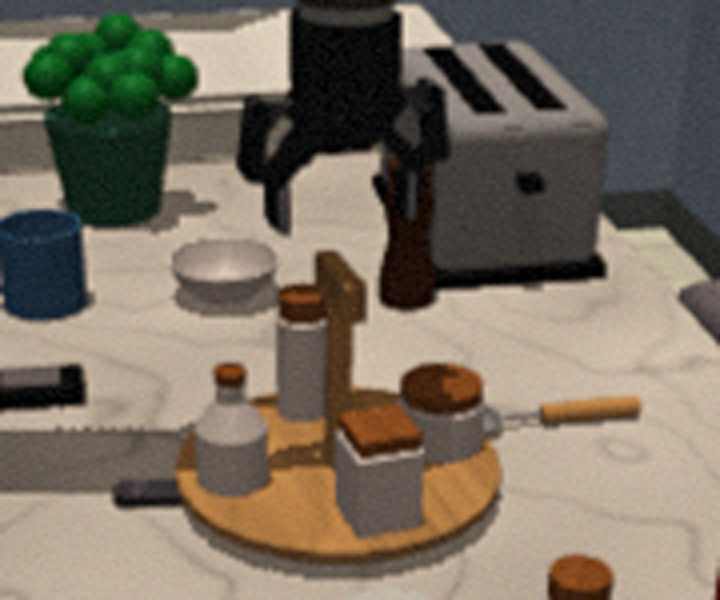

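View pics/top1.png

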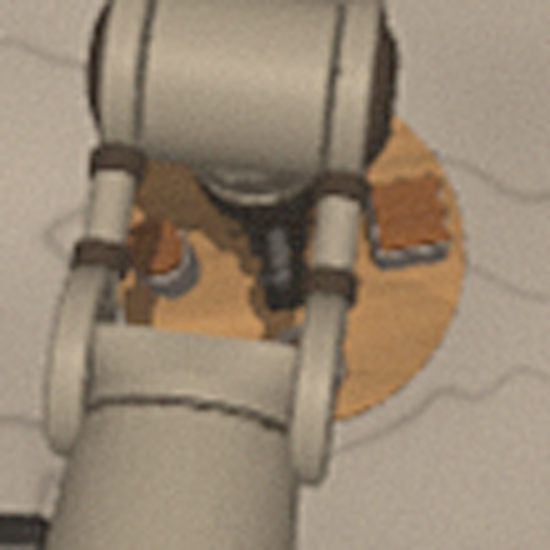

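The side view shows the open fingers at crop x of about 280 and 400, straddling the bar handle at 318–365. I'll descend to about z 172 and close.

Request:
{"name": "move_arm", "arguments": {"rotation": [[0, 0, 0], [0, 0, 0], [0, 0, 0], [0, 0, 0], [0, 0, 0], [0, 0, 0]], "dp": [[0, 0.011, -0.001], [0, 0.011, 0], [0, 0.011, 0], [0, 0.011, 0], [0, 0.01, 0], [0, 0, 0]], "gripper": [0.0854, 0.0854, 0.0854, 0.0854, 0.0854, 0.0854]}}

```text
time: 3.58
tool_pos: [584.2, 52.1, 171.1]
eef_rot: [[0.162, -0.002, 0.987], [-0.987, 0.0, 0.162], [-0.001, -1.0, -0.002]]
contact_force: [-0.2, 1.1, 0.5]
grip_width: 85.4
```

Request:
{"name": "move_arm", "arguments": {"rotation": [[0, 0, 0], [0, 0, 0], [0, 0, 0], [0, 0, 0], [0, 0, 0], [0, 0, 0], [0, 0, 0], [0, 0, 0]], "dp": [[0, 0, 0], [0, 0, 0], [0, 0, 0], [0, 0, 0], [0, 0, 0], [0, 0, 0], [0, 0, 0], [0, 0, 0]], "gripper": [0.06, 0.045, 0.035, 0.03, 0.024, 0.01, 0.01, 0.01]}}

```text
time: 4.58
tool_pos: [583.4, 51.7, 172.5]
eef_rot: [[0.163, -0.004, 0.987], [-0.987, -0.001, 0.163], [0.0, -1.0, -0.004]]
contact_force: [-7.2, 0.0, 5.3]
grip_width: 16.9
```

The handle is held at 16.9 mm with a small side force. I'll turn slowly and check the force between calls.

Request:
{"name": "move_arm", "arguments": {"rotation": [[0, 3, 0], [0, 5, 0], [0, 5, 0], [0, 5, 0], [0, 5, 0], [0, 5, 0], [0, 5, 0], [0, 5, 0], [0, 5, 0], [0, 4, 0], [0, 3, 0], [0, 0, 0]], "dp": [[0, 0, -0.0005], [0, 0, 0], [0, 0, 0], [0, 0, 0], [0, 0, 0], [0, 0, 0], [0, 0, 0], [0, 0, 0], [0, 0, 0], [0, 0, 0], [0, 0, 0], [0, 0, 0]], "gripper": [0.01, 0.01, 0.01, 0.01, 0.01, 0.01, 0.01, 0.01, 0.01, 0.01, 0.01, 0.01]}}

```text
time: 6.08
tool_pos: [584.2, 51.6, 172.6]
eef_rot: [[-0.651, -0.0, 0.759], [-0.759, -0.001, -0.651], [0.001, -1.0, -0.0]]
contact_force: [-2.1, -2.1, 2.3]
grip_width: 16.8
```

Request:
{"name": "move_arm", "arguments": {"rotation": [[0, 3, 0], [0, 5, 0], [0, 5, 0], [0, 5, 0], [0, 5, 0], [0, 5, 0], [0, 5, 0], [0, 5, 0], [0, 5, 0], [0, 5, 0], [0, 5, 0], [0, 0, 0]], "dp": [[0, 0, 0], [0, 0, 0], [0, 0, 0], [0, 0, 0], [0, 0, 0], [0, 0, 0], [0, 0, 0], [0, 0, 0], [0, 0, 0], [0, 0, 0], [0, 0, 0], [0, 0, 0]], "gripper": [0.01, 0.01, 0.01, 0.01, 0.01, 0.01, 0.01, 0.01, 0.01, 0.01, 0.01, 0.01]}}

```text
time: 7.58
tool_pos: [584.6, 50.8, 172.6]
eef_rot: [[-0.998, 0.0, -0.063], [0.063, -0.002, -0.998], [-0.0, -1.0, 0.002]]
contact_force: [-1.3, -5.2, 1.9]
grip_width: 17.3
```

```bash
python3 - <<'E'
from h import *
from bench import *
c=capture("side");np.savez("side2.npz",**c);im=c["pixels"][:,:,::-1]
cv2.imwrite("pics/side2.png",cv2.resize(im[120:280,240:420],None,fx=4,fy=3.75,interpolation=cv2.INTER_CUBIC))
c=capture("top");np.savez("top2.npz",**c);im=c["pixels"][:,:,::-1]
cv2.imwrite("pics/top2.png",cv2.resize(im[145:255,235:345],None,fx=5,fy=5,interpolation=cv2.INTER_CUBIC))
E
```

```text
(no output)
```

View pics/side2.png

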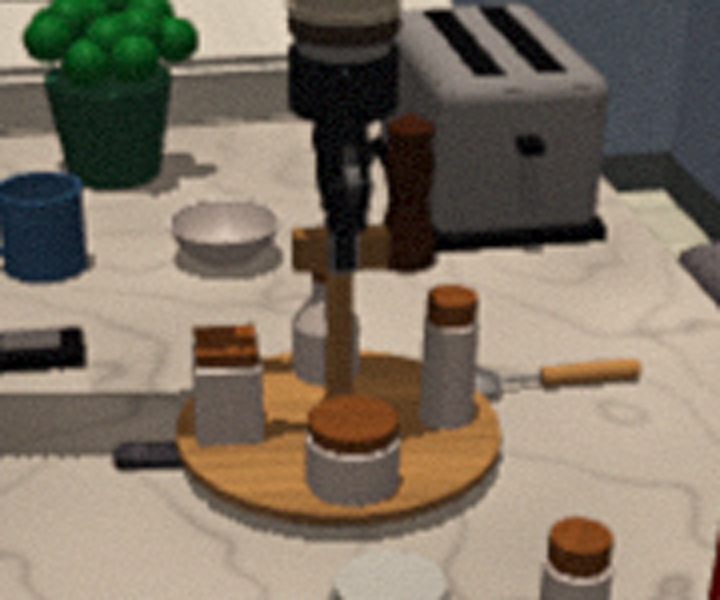

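View pics/top2.png

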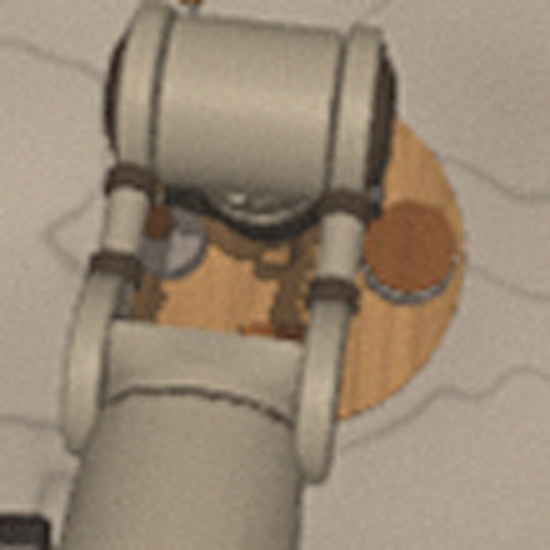

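The side crop shows the square jar at (228,385), over the tongue at (150,456). The squat jar is at (353,450) and the tall jar at (450,355). I'll check the angles numerically.

```bash
python3 - <<'E'
from h import *
s=dict(np.load("side2.npz"));t=dict(np.load("top2.npz"));s0=dict(np.load("side0.npz"))
fs=lambda x,y:(240+(x+.5)/4-.5,120+(y+.5)/3.75-.5)
ft=lambda x,y:(235+(x+.5)/5-.5,145+(y+.5)/5-.5)
f0=lambda x,y:(225+(x+.5)/3-.5,170+(y+.5)/3-.5)
A=np.array([584,52.])
def rep(n,p):
    d=p[:2]-A;print(n,p[:2].round(1),np.hypot(*d).round(1),(np.degrees(np.arctan2(d[1],d[0]))%360).round(1))
rep("squat top",onz(t,*ft(409,246),88))
rep("squat side",onz(s,*fs(353,422),88))
rep("tall side",onz(s,*fs(452,293),143))
rep("square side",onz(s,*fs(227,335),113))
rep("tongue tip side",onz(s,*fs(119,456),6))
rep("axis+tongue pred tip", A.tolist()+np.array([173*np.cos(np.radians(176.1)),173*np.sin(np.radians(176.1))]))
# before: side crop lids
rep("sq0",onz(s0,*f0(331,164),113)); rep("squat0",onz(s0,*f0(376,130),88)); rep("tongue0",onz(s0,*f0(133,214),6))
# deck circle in side view
for im,c,n in((s["pixels"],s,"side"),(s0["pixels"],s0,"side0")):
    hsv=cv2.cvtColor(im,cv2.COLOR_RGB2HSV);m=((hsv[...,0]<25)&(hsv[...,1]>110)).astype(np.uint8);q=np.zeros_like(m);q[212:270,280:368]=1;m=m*q
    k,_=cv2.findContours(m,cv2.RETR_EXTERNAL,cv2.CHAIN_APPROX_NONE);k=max(k,key=cv2.contourArea)
    P=np.array([onz(c,u,v,28)[:2] for u,v in cv2.convexHull(k)[:,0] if v>225]);B=np.c_[2*P,np.ones(len(P))];z=np.linalg.lstsq(B,(P**2).sum(1),rcond=None)[0];print(n,z[:2],np.sqrt(z[2]+z[:2]@z[:2]))
E
```

```text
squat top [578.8 -30.7] 82.9 266.4
squat side [574.4 -42. ] 94.5 264.2
tall side [665.   45.5] 81.3 355.4
square side [499.2  59.7] 85.2 174.8
tongue tip side [413.9  63.2] 170.5 176.2
axis+tongue pred tip [411.4  63.8] 173.0 176.1
sq0 [593.7 -44.2] 96.7 275.7
squat0 [660.8  51.8] 76.8 359.8
tongue0 [412.8  64.7] 171.7 175.8
side [578.53760736  37.04781091] 123.72121556611265
side0 [577.95645421  37.02662317] 123.58944556421851
```

The squat lid in the top view (266.4°) puts the square jar at 176.4°. The tall and square lids in the side view give 175.4° and 174.8°, and the tongue is at 176.1°. All are within about 1.5°, against a limit of 8°. One settle call, a last check that the bystanders are undisturbed, then I hand in.

Request:
{"name": "move_arm", "arguments": {"rotation": [[0, 0, 0], [0, 0, 0], [0, 0, 0], [0, 0, 0]], "dp": [[0, 0, 0], [0, 0, 0], [0, 0, 0], [0, 0, 0]], "gripper": [0.01, 0.01, 0.01, 0.01]}}

```text
time: 8.18
tool_pos: [584.6, 50.8, 172.6]
eef_rot: [[-0.998, 0.0, -0.063], [0.063, -0.002, -0.998], [-0.0, -1.0, 0.002]]
contact_force: [-1.3, -6.3, 1.5]
grip_width: 17.2
```

```bash
python3 - <<'E'
from h import *
from bench import *
o=get_obs();print(o["time"],o["grip_width"],o["contact_force"],np.abs(o["qd"]).max())
a=np.load("side0.npz")["pixels"];b=capture("side")["pixels"]
m=(cv2.GaussianBlur(cv2.absdiff(a,b).max(2),(5,5),0)>25).astype(np.uint8)
n,_,st,_=cv2.connectedComponentsWithStats(m)
print([r.tolist() for r in st[1:] if r[4]>30])
close_job()
E
```

```text
8.175 17.171091977914063 [-1.28655708 -6.32967047  1.48172601] 0.04971676366117977
[[0, 0, 345, 210, 21929], [147, 110, 194, 145, 7057], [291, 195, 71, 62, 1604], [136, 211, 22, 14, 112], [47, 232, 40, 32, 740], [143, 256, 27, 24, 304], [116, 277, 19, 6, 79]]
the job is handed in; nothing more can be done
```

The square refill jar stood on the coaster, so I gripped the carousel's bar handle from above and turned it about 103° clockwise. The square jar now faces the tongue, and I handed the job in at 8.2 s with the gripper still closed on the handle.

- **Alignment:** The tongue points at about 176.1°. Three lids put the square jar at 176.4° (squat lid, top view), 175.4° (tall lid, side view) and 174.8° (square lid, side view). The worst disagreement is about 1.3°, or roughly 2 mm, against the 12 mm limit. A few side-view fits were biased by up to 15 mm by rims and lid sides: the deck circle and some lid points. I did not use those to set the angle.
- **Hold:** The fingers were stopped on the 18 mm bar at 17.2 mm, with the arm at rest and about 6 N of side load. I had no direct reading of finger contact force. The "above 2 N" condition rests on the fixed grip force (half the most).
- **Surroundings:** In a before-and-after comparison of side images, the region around the coaster and board showed no change. The larger changes were on the arm and carousel and in the background they crossed, including around the mug, bowl and mill. I did not measure those three separately, but the arm stayed above them and I saw no shift in the pictures.

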